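# Blow off a printed bracket at the tilted locating tray

## Task

Set the grey printed T-bracket (the one whose web runs along the middle of its base) down base first on the white tilted tray, its web parallel to the front fence (the fence on the robot's side), and let it go so that it slides fully home into the corner of the two fences. Then flip the blower's small lock-off lever fully forward towards the nozzle, squeeze the black paddle fully against the body and hold it for two seconds, then let go; leave the lever forward and the bracket in its corner. Do not drop the bracket or disturb the other things on the table.

Things in the scene. Friction and masses are not known exactly. Their poses are not given: they have to be found in the camera images.
- bracket: grey printed T-bracket, base down: base 44 mm (its x) by 60 mm (its y), 8 mm thick; one upright web 10 mm thick (x) and 60 mm long (y) along the base's middle, its top 44 mm above the underside; about 80 g. Origin: centre of the underside, z up. A half turn about z changes nothing
- tray: slick white plate, 120 mm (its x) by 116 mm (y), tilted about 20 deg both ways down to the corner nearest the robot and farthest from the blower. Origin: that inner corner, on the surface; x up the slope from the front fence, y along it to the side fence (plate: x 0 to 120, y 0 to -116), z normal. Fences 12 mm high, 6 thick on the two low edges. Friction 0.1: a part let go slides home
- blower: grey blower clamped level; round barrel 38 mm across, y -100 to +85 mm, then a black nozzle aimed over the tray. Origin: on its axis, 85 mm above the table, at the place to squeeze. y forward to the nozzle, z up, x to the paddle side. Free below down to 12 mm above the table, but for saddles at y -98 to -78 and +68 to +86 mm. Fixed
- paddle (a joint): black paddle switch on the blower's +x side: 0 = sprung out, 0.15 = fully squeezed. Bar 7 mm thick, z -12 to +12 mm, 100 mm long, upright hinge at blower x 24.5, y 55 mm; free end at y -45, out 15 mm. Barrel plus paddle at y 0: 55 mm wide (x -19 to +36), squeezed 47. Spring at y 0: 4 N, 8 N when closed. Springs out when let go. Blocked by the lock-off lever while that is back
- paddle_pad (a point): point on the paddle's outer face at half its height, 55 mm from its hinge (blower y 0): the place to squeeze
- lockoff (a joint): small steel lock-off lever: 0 = back (locked, leaning 0.8 rad to the blower's rear, -y), 0.8 = upright, 1.6 = fully forward (unlocked, leaning 0.8 rad to the nozzle). Stays where it is left (friction about 2 N at its tip). It blocks the paddle while back; the paddle comes free a little past upright (about 0.9 on), but work with the lever fully forward
- lever_tip (a point): the lock-off lever's thumb end, 30 mm from its pivot (pad 14 mm wide along blower x, 7 mm thick, ending 32 mm from the pivot; arm 8 mm wide, 6 mm thick)
- lever_pivot (a point): the lever's pivot pin, along blower x, at blower x 26.5, y -49, z 18 mm; the lever swings in the blower's y-z plane, above the barrel's top (z 19 mm)
- angle: grey printed L-shaped angle, same base as the bracket (44 x 60 x 8 mm) but its 8 mm wall stands along one long edge instead of the middle; 44 mm tall, 80 g; leave alone
- gear: grey printed gear, 68 mm across, 14 mm thick, with a 20 mm hub up to 34 mm; leave alone
- spool: spool of blue filament lying flat, 190 mm across, 54 mm tall; leave alone
- scraper: flat scraper with a black handle lying on the table, 200 mm long; leave alone
- rinse: white plastic rinse bottle, 64 mm across, 170 mm tall; leave alone
- vase: green printed vase, 68 mm across, 90 mm tall; leave alone
- calliper: calliper lying on the table, 200 mm long; leave alone
- hook_print: red printed hook lying flat, 75 mm long, 12 mm thick; leave alone
Mind the look-alikes: they are no part of the job. Leave any purple or red look-alike of the bracket alone.

How it is judged:
On the way, in this order (a step that is already met when the one before it is completed fails the run):
1. the bracket lies flat on the tray, home in the corner and let go (x of bracket in the frame of tray between 0.019 and 0.0255 m and y of bracket in the frame of tray between -0.0335 and -0.027 m and z of bracket in the frame of tray between -0.003 and 0.003 m and angle between the z axis of bracket and the z axis of tray, either way round below 0.09 rad and angle between the y axis of bracket and the y axis of tray, either way round below 0.1 rad and linear speed of bracket below 0.02 m/s and contact force between the fingers and bracket below 0.1 N), for 0.2 s.
2. the lock-off lever is flipped forward (value of joint lockoff above 1.4 rad), for 0.1 s.
3. the paddle is squeezed against the body and held, lever forward, bracket still home (x of bracket in the frame of tray between 0.019 and 0.0255 m and y of bracket in the frame of tray between -0.0335 and -0.027 m and z of bracket in the frame of tray between -0.003 and 0.003 m and angle between the z axis of bracket and the z axis of tray, either way round below 0.09 rad and angle between the y axis of bracket and the y axis of tray, either way round below 0.1 rad and linear speed of bracket below 0.02 m/s and value of joint paddle above 0.125 rad and value of joint lockoff above 1.3 rad), for 1.5 s.
At the end, for the whole second after the job is handed in: The bracket is at rest flat on the tray within about 3 mm of both fences, its web parallel to the front fence within 0.1 rad; the lever is forward (above 1.3 rad); the paddle has been held squeezed (above 0.125 rad) for at least 1.5 s and has sprung out again (below 0.03 rad) (x of bracket in the frame of tray between 0.019 and 0.0255 m and y of bracket in the frame of tray between -0.0335 and -0.027 m and z of bracket in the frame of tray between -0.003 and 0.003 m and angle between the z axis of bracket and the z axis of tray, either way round below 0.09 rad and angle between the y axis of bracket and the y axis of tray, either way round below 0.1 rad and linear speed of bracket below 0.02 m/s and value of joint lockoff above 1.3 rad and value of joint paddle below 0.03 rad); the robot touches nothing.
It fails at once if the bracket is let go more than 40 mm above the tray (distance between bracket and tray below 0.15 m and z of bracket in the frame of tray above 0.04 m and contact force between anything else and bracket below 0.05 N).
It fails at once if the paddle is forced while the lock-off lever is back (value of joint paddle above 0.08 rad and value of joint lockoff below 0.6 rad).
It fails at once if another thing on the table is moved by more than 30 mm or tipped (distance of any of angle, gear, spool, scraper, rinse, vase, calliper, hook_print from where it was at the start of the episode above 0.03 m or angle between any of angle, gear, spool, scraper, rinse, vase, calliper, hook_print's own z axis and vertical above 0.5 rad).
It also fails if it takes over 64 s, if anything falls off the work surface, if the arm or the gripper's body presses on something with over 40 N, if the wrist force passes 120 N, or if a joint passes its speed limit or range.

## Robot

A 7-joint arm with a two-finger parallel gripper is mounted at the origin on the work surface. World frame = base frame: x ahead of the robot, y to its left, z up, the work surface at z = 0. Lengths are in m, angles in rad, forces in N, time in s.
With the tool pointing down it reaches from about 0.375 to 0.925 m from the base axis. Payload 3.1 kg.
Tool frame: the origin (TCP) lies between the finger pads; the fingertips stand 19 mm ahead of it and the grasp point (between the pads) is the TCP; z points along the fingers, y is the direction in which the jaws open and shut (so a half turn about z gives the same grasp; the last joint's range is limited). The gripper opens to 85 mm and grips with 20 to 120 N. Pads are 22 mm wide; open, the fingers measure 114 mm over their backs; the gripper's body (76 mm by 85 mm) begins 54 mm behind the grasp point. The pads swing forward as they close: fully open they stand 13 mm farther back than shut.
Start: joints at [-1.302, 0.383, 0.044, 1.598, -0.018, 1.161, -0.05], TCP at [0.233, 0.607, 0.25] pointing down, gripper open.
Joint ranges: [-2.61, 2.61], [-0.41, 2.15], [-1.48, 1.57], [0, 2.5], [-1.57, 4.71], [0.05, 1.97], [-2.85, 2.85]. Speed limits (rad/s): [2.79, 2.79, 3.14, 3.14, 3.14, 3.14, 3.14].

## Interface

Orientations are given as a unit quaternion [x, y, z, w].
In Python, from bench import move_ptp, movel, move_j, move_gripper, pause, inverse_kinematics, read_camera, camera_params, MotionError, sign_off, look_for, tip_of, read_time_s, read_qpos, read_joint_vel, read_effort, read_eef_pos, read_tcp_rot, read_ft_force, read_ft_torque, read_finger_gap gives the robot as it stands. Calls block until the motion is done:
- move_ptp(position, orientation): joint-space move of the TCP to a pose.
- movel(position, orientation=None, speed=0.15): straight line of the TCP; orientation=None keeps the orientation; speed is the mean speed in m/s.
- move_j(angles): joint-space move.
- move_gripper(opening, effort=None): finger opening in m; effort is the grip in N (None keeps the last); returns when the fingers have stopped.
- pause(seconds).
- inverse_kinematics(position, orientation): joint angles nearest the present ones, or None.
- read_camera(name): name is "scene" or "top" or "wrist"; returns the picture (384x512x3 uint8, red, green, blue); there is no depth.
- camera_params(name): a dict with "K" (3x3 intrinsics, pixels), "camera_from_world" (4x4, takes a point from world to camera coordinates). Camera axes: x right, y down, z forward; pixel columns grow to the right and rows downward; lengths in m; the calibration is good to about 2 mm. A picture is of the moment at which its call begins: read the wrist's pose just before it. camera_params takes no time and is no camera call; for the wrist camera it gives the pose at the moment of the call.
A pose or a line that the arm cannot do raises MotionError and nothing moves.
- sign_off(): hands the job in, once; it reports no verdict.
Trained networks look in the newest picture that a camera, given by its name, has taken for a name from the list of things; names that differ only in an ending like _2 or _b are one class to them, and where a whole thing is asked for, a point or a joint stands for the part that bears it (a point fixed in the world has none). Each returns a list of dicts, best first, with "confidence" (0 to 1); they miss things now and then, are a little off and sometimes report something else, mostly with a low value. They report only what shows in the picture. A call takes as long as a camera call. They do not tell look-alikes from the thing itself.
- look_for(camera, name): "at" ([column, row] in pixels, amid what is visible of it).
- tip_of(camera, name): "at" ([column, row] in pixels: a listed point, or the origin of a listed thing).
Readings, each from a call of its own:
- read_time_s(): time.
- read_qpos(): joint angles.
- read_joint_vel(): joint speeds.
- read_effort(): joint torques, N m.
- read_eef_pos(): TCP position.
- read_tcp_rot(): TCP orientation.
- read_ft_force(): force on the tool from outside, world axes, zero at the start.
- read_ft_torque(): the same for the moment, N m.
- read_finger_gap(): finger opening in m.
Only numpy, scipy, OpenCV 4.12 (cv2) and the standard library are available. Lean on these libraries where they do the work, as an engineer would, in place of code of your own. Each camera call takes 0.05 s, during which the arm holds its last target.

## Working session

There is one attempt and no reset: what is moved stays moved. The work goes in short steps, each a Python script; the robot and the scene stay as the last script left them, time stands still between calls to the robot, and variables do not carry over. Pictures are saved under pics/ and viewed, and the job is handed in when it is done.

```bash
ls; mkdir -p pics
python3 - <<'E'
from bench import *
import cv2
for n in ["scene","top","wrist"]:
    im=read_camera(n); cv2.imwrite(f"pics/a_{n}.png",im[:,:,::-1])
    p=camera_params(n); print(n,p["K"],p["camera_from_world"])
    for o in ["bracket","tray","blower","paddle_pad","lever_tip","lever_pivot","angle"]:
        print(o,[(d["at"],round(d["confidence"],2)) for d in tip_of(n,o)[:4]])
print(read_time_s(), read_tcp_rot())
E
```

```text
pics
scene [[384.96807935   0.         256.05423496]
 [  0.         384.96807935 191.12540131]
 [  0.           0.           1.        ]] [[-0.24180911  0.9702964  -0.00729691  0.10424978]
 [ 0.79161518  0.19291968 -0.57976495 -0.33162635]
 [-0.56113613 -0.14596879 -0.8147511   1.55140316]
 [ 0.          0.          0.          1.        ]]
bracket [([363.5, 222.2], 0.8), ([387.2, 256.4], 0.78), ([321.3, 174.7], 0.75), ([394.5, 225.7], 0.56)]
tray [([296.4, 199.4], 0.84)]
blower [([205.8, 195.0], 0.64)]
paddle_pad [([206.1, 204.4], 0.7)]
lever_tip [([183.3, 192.7], 0.61)]
lever_pivot [([192.6, 198.0], 0.49)]
angle [([351.9, 255.8], 0.56)]
top [[462.98693193   0.         254.24843622]
 [  0.         462.98693193 196.73472268]
 [  0.           0.           1.        ]] [[ 0.00690448 -0.99996534 -0.00465298  0.02472767]
 [-0.99653853 -0.00649517 -0.08287803  0.48250583]
 [ 0.08284493  0.00520911 -0.99654884  1.51971684]
 [ 0.          0.          0.          1.        ]]
bracket [([153.7, 204.5], 0.75), ([130.5, 174.5], 0.75), ([384.8, 148.3], 0.64), ([199.6, 253.9], 0.51)]
tray [([224.6, 208.8], 0.96)]
blower [([296.8, 179.9], 0.59)]
paddle_pad [([293.4, 168.4], 0.44)]
lever_tip [([321.4, 163.1], 0.4)]
lever_pivot [([313.0, 164.5], 0.56), ([377.1, 202.4], 0.39)]
angle [([311.6, 166.3], 0.38), ([155.2, 130.1], 0.3)]
wrist [[328.77581293   0.         253.47801851]
 [  0.         328.77581293 189.84815014]
 [  0.           0.           1.        ]] [[ 0.35898317  0.93334255  0.0016629  -0.65114416]
 [ 0.89030197 -0.34296258  0.29956479 -0.03897563]
 [ 0.28016688 -0.10605823 -0.95407451  0.3783305 ]
 [ 0.          0.          0.          1.        ]]
bracket [([215.5, 332.1], 0.71), ([148.7, 357.0], 0.68)]
tray []
blower []
paddle_pad []
lever_tip []
lever_pivot []
angle []
1.2 [ 1.82344159e-01  9.83234767e-01 -6.91122992e-06 -1.15495132e-05]
```

View images.

Run:
```python
import cv2
a=cv2.imread("pics/a_scene.png"); cv2.imwrite("pics/b_scene.png",cv2.resize(a[120:330,130:450],(800,525),interpolation=cv2.INTER_CUBIC))
a=cv2.imread("pics/a_top.png"); cv2.imwrite("pics/b_top.png",cv2.resize(a[100:300,100:400],(800,533),interpolation=cv2.INTER_CUBIC))
```

```text
(no output)
```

View pics/a_scene.png

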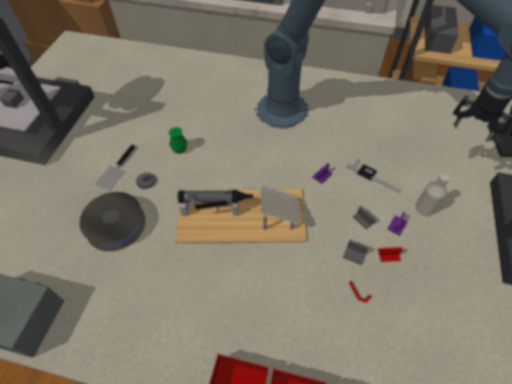

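View pics/a_top.png

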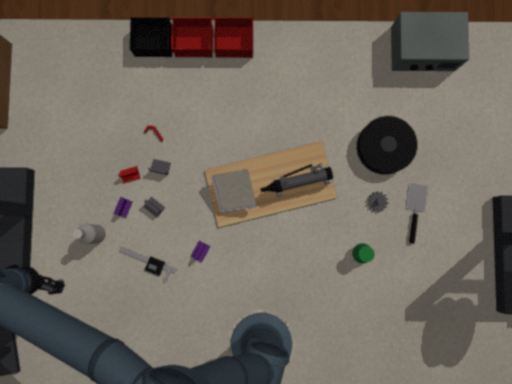

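View pics/b_scene.png

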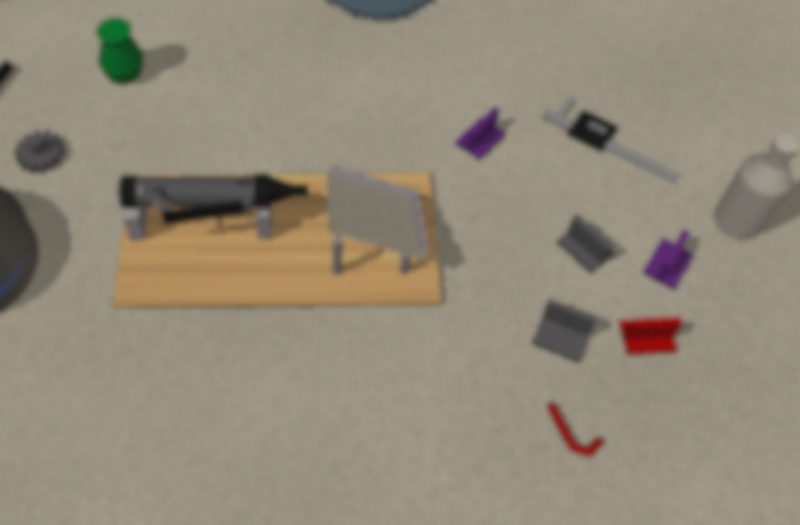

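View pics/b_top.png

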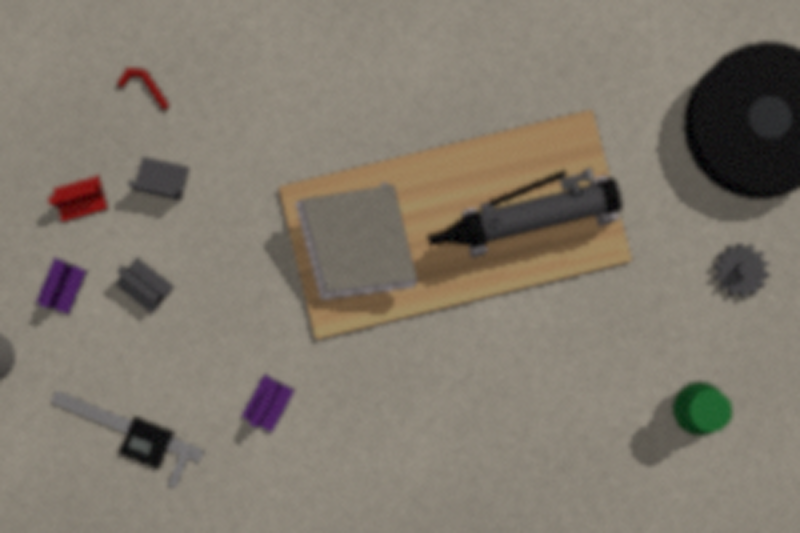

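View pics/a_wrist.png

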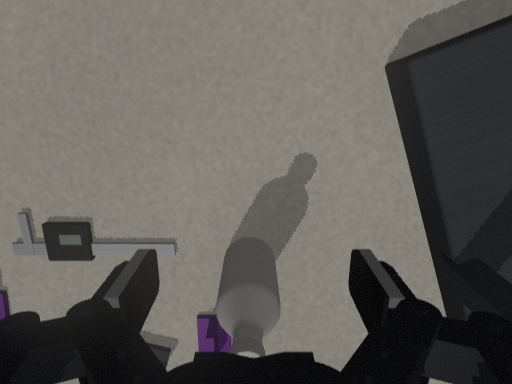

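Candidates for the bracket are the grey part at top (153,207), whose web is mid-base, and the grey part at top (160,167), whose wall is at an edge, so it is the angle. The purple parts at (122,208) and (200,252) and the red one at (130,174) are look-alikes. I choose (153,207) and will check it close up.

```bash
cat > h.py <<'E'
from bench import *
import numpy as np, cv2
from scipy.spatial.transform import Rotation as R
from scipy.optimize import least_squares
def cam(p): 
    T=np.array(p["camera_from_world"]); return np.array(p["K"]),T
def ray(p,uv):
    K,T=cam(p); d=T[:3,:3].T@np.linalg.solve(K,[uv[0],uv[1],1]); c=-T[:3,:3].T@T[:3,3]; return c,d/np.linalg.norm(d)
def onz(p,uv,z):
    c,d=ray(p,uv); return c+d*(z-c[2])/d[2]
def tri(*pu):
    A=np.zeros((3,3));b=np.zeros(3)
    for p,uv in pu:
        c,d=ray(p,uv);M=np.eye(3)-np.outer(d,d);A+=M;b+=M@c
    x=np.linalg.solve(A,b); return x,[np.linalg.norm((np.eye(3)-np.outer(ray(p,uv)[1],ray(p,uv)[1]))@(x-ray(p,uv)[0])) for p,uv in pu]
def proj(p,X):
    K,T=cam(p); q=(T[:3,:3]@np.atleast_2d(X).T).T+T[:3,3]; q=q@K.T; return q[:,:2]/q[:,2:]
def quat(z,y):
    z=np.array(z,float);z/=np.linalg.norm(z);y=np.array(y,float);y-=z*(y@z);y/=np.linalg.norm(y)
    return R.from_matrix(np.c_[np.cross(y,z),y,z]).as_quat()
def snap(n,f):
    p=camera_params(n); im=read_camera(n); cv2.imwrite(f,im[:,:,::-1]); return p,im
E
python3 - <<'E'
from h import *
t=camera_params("top");s=camera_params("scene");w=camera_params("wrist")
print("bracket",tri((t,[153.7,206]),(s,[363.5,220])), onz(t,[153.7,206],0.02))
print("tray",tri((t,[224.6,208.8]),(s,[296.4,199.4])),tri((t,[220.7,211]),(s,[299,223])))
print("pad",tri((t,[293.4,168.4]),(s,[206.1,204.4])))
print("tip",tri((t,[321.4,163.1]),(s,[183.3,192.7])))
print("piv",tri((t,[313,164.5]),(s,[192.6,198])))
# wrist cam in tool frame
K,T=cam(w); c=-T[:3,:3].T@T[:3,3]; Rt=R.from_quat(read_tcp_rot()).as_matrix()
print("cam in tool",Rt.T@(c-read_eef_pos()), "axes",Rt.T@T[:3,:3].T)
print(Rt)
E
```

```text
bracket (array([0.45039711, 0.36404914, 0.00326538]), [np.float64(0.0016017129445671887), np.float64(0.0016017129445669966)]) [0.44925618 0.36195496 0.02      ]
tray (array([0.44013854, 0.13214538, 0.02648486]), [np.float64(0.006544922917260818), np.float64(0.00654492291726076)]) (array([ 0.44036033,  0.15443613, -0.11550716]), [np.float64(0.004999981175828891), np.float64(0.004999981175828877)])
pad (array([ 0.57026796, -0.10749144,  0.10144076]), [np.float64(0.01231377524366958), np.float64(0.012313775243669604)])
tip (array([ 0.57736077, -0.18033644,  0.14815878]), [np.float64(0.002662512635181601), np.float64(0.0026625126351816197)])
piv (array([ 0.57580722, -0.15624871,  0.12676192]), [np.float64(0.001656512938912731), np.float64(0.0016565129389127132)])
cam in tool [ 0.075886    0.00055735 -0.12339694] axes [[-4.37896143e-04 -9.54068073e-01 -2.99589587e-01]
 [ 9.99998592e-01 -9.03070722e-04  1.41425281e-03]
 [-1.61984404e-03 -2.99588546e-01  9.54067125e-01]]
[[-9.33501215e-01  3.58574234e-01 -2.52322106e-05]
 [ 3.58574234e-01  9.33501215e-01 -9.37875055e-06]
 [ 2.01913210e-05 -1.78026956e-05 -1.00000000e+00]]
```

Run:
```python
from h import *
import json
q=quat([0,0,-1],[0.0,1,0])
# tool x = y cross z
print(R.from_quat(q).as_matrix())
for name,pos in [("br",[0.46,0.355,0.22]),("tr",[0.50,0.06,0.30]),("bl",[0.50,-0.10,0.30])]:
    try:
        best=None
        j=inverse_kinematics(pos,q); print(name,j)
        move_ptp(pos,q)
    except MotionError as e: print(name,e); continue
    p,im=snap("wrist",f"pics/w1_{name}.png")
    json.dump({k:np.array(v).tolist() for k,v in p.items()},open(f"pics/w1_{name}.json","w"))
    for o in ["bracket","tray","blower","paddle_pad","lever_tip","lever_pivot"]:
        print(name,o,[(d["at"],round(d["confidence"],2)) for d in tip_of("wrist",o)[:3]])
print(read_time_s(),read_eef_pos())
```

```text
[[-1.  0.  0.]
 [ 0.  1.  0.]
 [ 0.  0. -1.]]
br [-0.84183802  0.28296181  0.13340002  1.8032455  -0.04262568  1.05815746
  0.87802904]
br bracket [([360.5, 148.5], 0.97), ([332.2, 243.9], 0.95), ([261.3, 149.6], 0.91)]
br tray [([19.0, 148.3], 0.56)]
br blower []
br paddle_pad []
br lever_tip [([242.1, 261.7], 0.24)]
br lever_pivot []
tr [-0.51260217  0.05327042  0.32405161  1.89825015 -0.01824186  1.19289686
  1.38854886]
tr bracket [([494.5, 107.4], 0.66), ([93.4, 221.5], 0.38)]
tr tray [([311.8, 99.4], 0.6)]
tr blower [([80.9, 191.0], 0.67)]
tr paddle_pad [([93.8, 221.5], 0.86)]
tr lever_tip [([12.4, 245.5], 0.64)]
tr lever_pivot [([38.8, 230.2], 0.69)]
bl [-0.33693515  0.06525781  0.47672288  1.89067614 -0.03219827  1.19309515
  1.72159362]
bl bracket [([231.3, 190.4], 0.25)]
bl tray [([452.0, 102.1], 0.78)]
bl blower [([231.3, 192.7], 0.87)]
bl paddle_pad [([240.0, 221.1], 0.97)]
bl lever_tip [([173.9, 246.3], 0.91), ([241.6, 222.5], 0.34)]
bl lever_pivot [([192.9, 228.4], 0.87)]
5.3917 [ 0.50021536 -0.09874717  0.29992272]
```

View pics/w1_br.png

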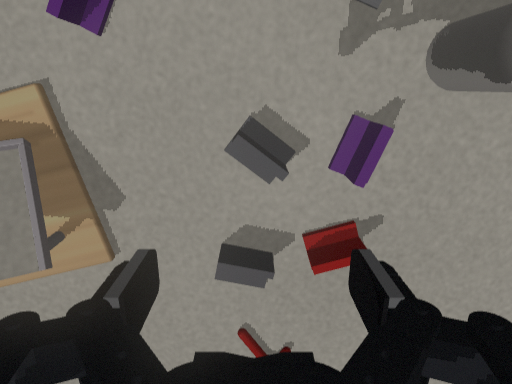

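View pics/w1_tr.png

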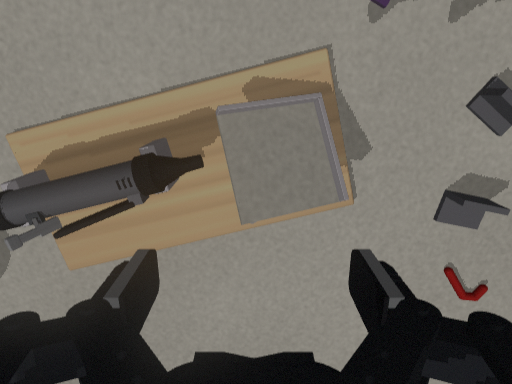

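View pics/w1_bl.png

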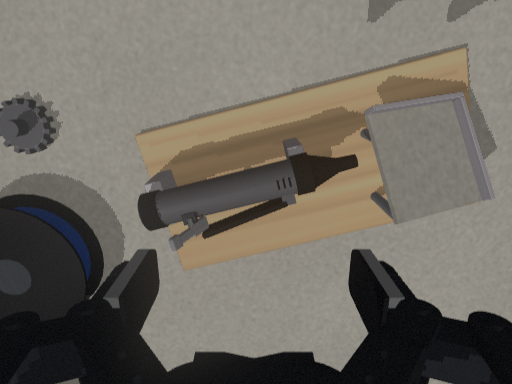

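Run:
```python
import cv2
a=cv2.imread("pics/w1_br.png")[95:195,210:320]; cv2.imwrite("pics/c_br.png",cv2.resize(a,None,fx=6,fy=6,interpolation=cv2.INTER_CUBIC))
a=cv2.imread("pics/w1_tr.png")[80:235,205:365]; cv2.imwrite("pics/c_tr.png",cv2.resize(a,None,fx=3.8,fy=3.8,interpolation=cv2.INTER_CUBIC))
a=cv2.imread("pics/w1_bl.png")[85:265,130:330]; cv2.imwrite("pics/c_bl.png",cv2.resize(a,None,fx=3.3,fy=3.3,interpolation=cv2.INTER_CUBIC))
```

```text
(no output)
```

View pics/c_br.png

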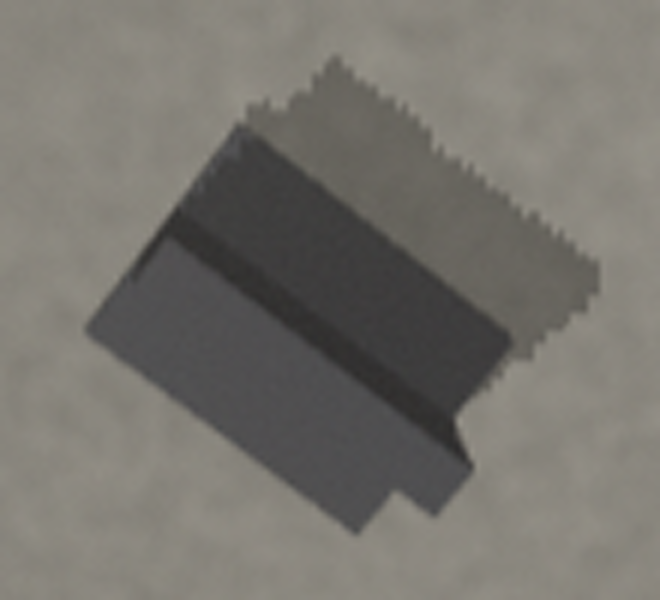

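View pics/c_tr.png

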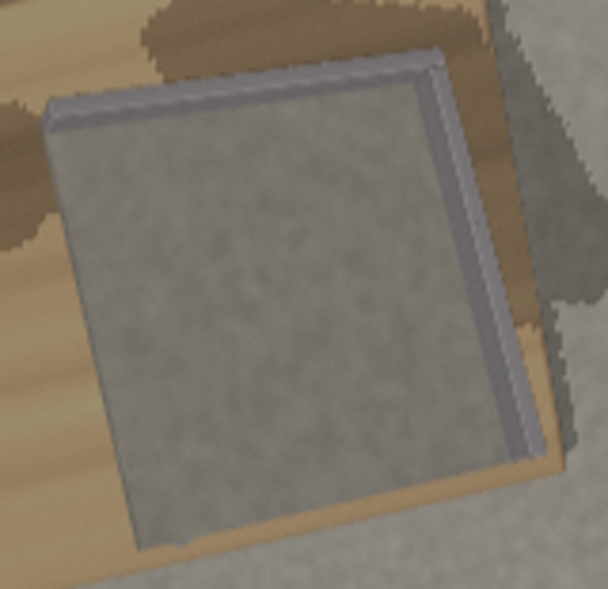

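View pics/c_bl.png

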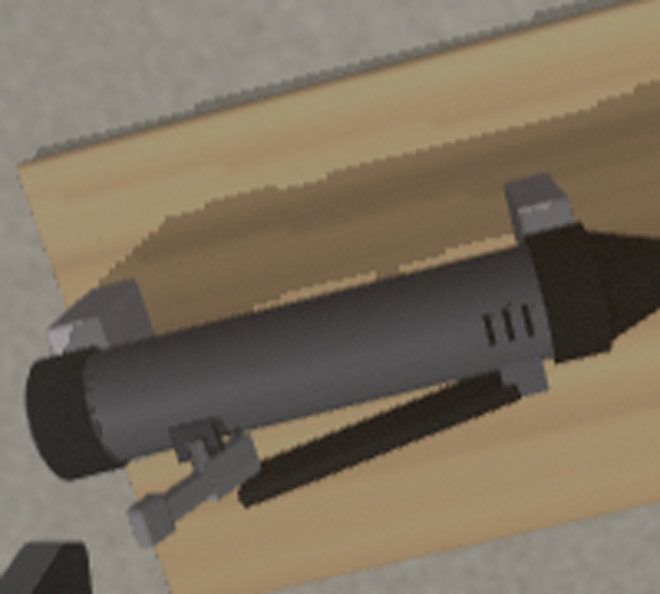

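Run:
```python
from h import *
import json
L=lambda n:json.load(open(f"pics/w1_{n}.json"))
p=L("br")
px=np.array([[240,125],[510,340],[85,330],[355,535],[470,470],[435,515]])/6+[210,95]
def model(v,ang=False):
    x,y,a=v; Rz=R.from_euler('z',a).as_matrix()
    xs=[-.022,-.022,.022,.022]
    w=(-.005,.005) if not ang else (.014,.022)
    P=np.array([[-22,-30,8],[-22,30,8],[22,-30,8],[22,30,8],[w[0]*1e3,30,44],[w[1]*1e3,30,44]])/1e3
    return P@Rz.T+[x,y,0]
for ang in (0,1):
    r=least_squares(lambda v:(proj(p,model(v,ang))-px).ravel(),[.45,.36,-.6+0*np.pi])
    for a0 in (0.6,-.6,1,-1):
        q=least_squares(lambda v:(proj(p,model(v,ang))-px).ravel(),[.45,.36,a0])
        if q.cost<r.cost:r=q
    print("ang" if ang else "bracket",r.x,"rms",np.sqrt(2*r.cost/6)); print((r.fun.reshape(-1,2)).round(1).tolist())
# tray
p=L("tr")
px=np.array([[415,80],[50,130],[138,548],[512,462],[440,50],[52,103],[543,453]])/3.8+[205,80]
P=np.array([[0,0,0],[0,-116,0],[120,-116,0],[120,0,0],[-6,6,12],[-6,-116,12],[120,6,12]])/1e3
def pt(v): return P@R.from_rotvec(v[3:]).as_matrix().T+v[:3]
for rx0 in (R.from_euler('zyx',[.2,.35*0,0]),R.from_euler('ZYX',[.2,-.35,-.35])):
    r=least_squares(lambda v:(proj(p,pt(v))-px).ravel(),[.45,.13,.04,*rx0.as_rotvec()])
    M=R.from_rotvec(r.x[3:]).as_matrix()
    print("tray",r.x[:3],"rms",np.sqrt(2*r.cost/7),r.fun.reshape(-1,2).round(1).tolist()); print(M.round(4), np.degrees(np.arcsin(M[2,:2])))
# blower
p2=L("bl");p1=L("tr")
print("pad",tri((p1,[93.8,221.5]),(p2,[240,221.1])))
print("tip",tri((p1,[12.4,245.5]),(p2,[173.9,246.3])))
print("piv",tri((p1,[38.8,230.2]),(p2,[192.9,228.4])))
print("blower",tri((p1,[80.9,191.0]),(p2,[231.3,192.7])))
print("tray",tri((p1,[311.8,99.4]),(p2,[452,102.1])))
```

```text
bracket [ 0.44675797  0.36419418 -0.65704418] rms 0.5321592707916016
[[-0.4, -0.3], [0.7, 0.1], [-0.5, -0.0], [-0.0, -0.0], [0.6, -0.1], [-0.3, 0.5]]
ang [ 0.4422663   0.36697549 -0.53977346] rms 7.779636624069447
[[-1.7, -3.5], [3.6, -8.4], [2.3, -0.1], [6.6, -5.4], [-5.5, 8.6], [-4.2, 8.0]]
tray [0.44128624 0.13410048 0.02312563] rms 1.0695683863148233 [[-0.2, 1.0], [-0.3, 1.3], [0.6, -0.5], [-1.1, -0.1], [1.0, -0.8], [-0.6, -1.0], [0.6, 0.1]]
[[ 0.9028 -0.1114 -0.4153]
 [ 0.2218  0.9481  0.2279]
 [ 0.3684 -0.2979  0.8807]] [ 21.61620284 -17.3305777 ]
tray [0.44128624 0.13410048 0.02312563] rms 1.0695683863149401 [[-0.2, 1.0], [-0.3, 1.3], [0.6, -0.5], [-1.1, -0.1], [1.0, -0.8], [-0.6, -1.0], [0.6, 0.1]]
[[ 0.9028 -0.1114 -0.4153]
 [ 0.2218  0.9481  0.2279]
 [ 0.3684 -0.2979  0.8807]] [ 21.61620247 -17.33057877]
pad (array([ 0.56727922, -0.11416908,  0.0850605 ]), [np.float64(7.938079990821915e-05), np.float64(7.938079990812019e-05)])
tip (array([ 0.57754564, -0.17949644,  0.12401185]), [np.float64(0.00043987746410873075), np.float64(0.00043987746410870885)])
piv (array([ 0.56820381, -0.16324116,  0.10439199]), [np.float64(0.0008870857374716634), np.float64(0.0008870857374718154)])
blower (array([ 0.53285911, -0.12307608,  0.08523506]), [np.float64(0.0010041486012277363), np.float64(0.0010041486012276094)])
tray (array([0.43991862, 0.1296466 , 0.03265747]), [np.float64(0.0019885459423488305), np.float64(0.001988545942348922)])
```

Run:
```python
import cv2
a=cv2.imread("pics/w1_bl.png")[80:235,350:505]; cv2.imwrite("pics/c_tr2.png",cv2.resize(a,None,fx=3.8,fy=3.8,interpolation=cv2.INTER_CUBIC))
```

```text
(no output)
```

View pics/c_tr2.png

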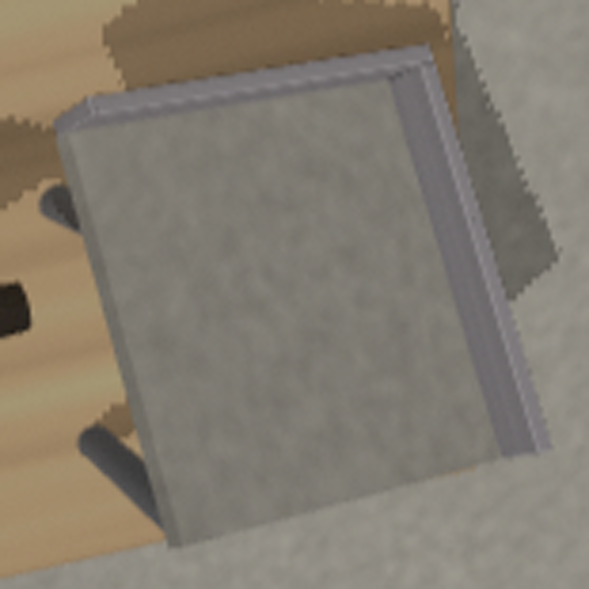

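```bash
cat > fit.py <<'E'
from h import *
import json
L=lambda n:json.load(open(f"pics/w1_{n}.json"))
p1,p2=L("tr"),L("bl")
a1=np.array([[415,80],[50,130],[138,548],[512,462],[440,50],[52,103],[543,453]])/3.8+[205,80]
a2=np.array([[392,80],[72,130],[182,545],[503,460],[432,47],[97,97],[547,447]])/3.8+[350,80]
P=np.array([[0,0,0],[0,-116,0],[120,-116,0],[120,0,0],[-6,6,12],[-6,-116,12],[120,6,12]])/1e3
def pt(v,P=P): return P@R.from_rotvec(v[3:]).as_matrix().T+v[:3]
r=least_squares(lambda v:np.r_[(proj(p1,pt(v))-a1).ravel(),(proj(p2,pt(v))-a2).ravel()],[.44,.13,.03,*R.from_euler('ZYX',[.2,-.35,-.35]).as_rotvec()],loss='soft_l1')
v=r.x;M=R.from_rotvec(v[3:]).as_matrix()
print("tray",v[:3],r.fun.reshape(-1,2).round(1).tolist());print(M.round(4),np.degrees(np.arcsin(M[2,:2])),"yaw",np.degrees(np.arctan2(M[1,0],M[0,0])),np.degrees(np.arctan2(-M[0,1],M[1,1])), R.from_matrix(M).as_euler('ZYX',degrees=True),R.from_matrix(M).as_euler('ZXY',degrees=True))
np.save("tray.npy",np.r_[v[:3],M.ravel()])
# blower fit x,y,yaw
B=np.array([[36,0,0],[26.5,-49-30*np.sin(.8),18+30*np.cos(.8)],[26.5,-49,18],[0,0,0]])/1e3
b1=np.array([[93.8,221.5],[12.4,245.5],[38.8,230.2],[80.9,191.0]]);b2=np.array([[240,221.1],[173.9,246.3],[192.9,228.4],[231.3,192.7]])
def bp(u,B=B): return B@R.from_euler('z',u[2]).as_matrix().T+[u[0],u[1],.085]
r=least_squares(lambda u:np.r_[(proj(p1,bp(u))-b1).ravel(),(proj(p2,bp(u))-b2).ravel()],[.533,-.12,.24],loss='soft_l1')
print("blower",r.x[:2],np.degrees(r.x[2]),r.fun.reshape(-1,2).round(1).tolist())
np.save("blower.npy",r.x)
# overlays
def ov(p,f,out,crop,s):
    im=cv2.imread(f);c0,r0,c1,r1=crop
    im=cv2.resize(im[r0:r1,c0:c1],None,fx=s,fy=s,interpolation=cv2.INTER_CUBIC)
    def ln(X,col):
        q=((proj(p,X)+.5-[c0,r0])*s-.5).round().astype(int)
        for i in range(len(q)-1): cv2.line(im,tuple(map(int,q[i])),tuple(map(int,q[i+1])),col,1,cv2.LINE_AA)
    ln(pt(v,np.array([[0,0,0],[120,0,0],[120,-116,0],[0,-116,0],[0,0,0]])/1e3),(0,0,255))
    ln(pt(v,np.array([[120,0,12],[0,0,12],[0,-116,12]])/1e3),(0,255,0))
    ln(pt(v,np.array([[120,6,12],[-6,6,12],[-6,-116,12]])/1e3),(255,0,0))
    u=r.x
    for y in (-100,85): ln(bp(u,np.array([[19*np.cos(t),y,19*np.sin(t)] for t in np.linspace(0,6.3,40)])/1e3),(0,0,255))
    for s_ in (0,1): pass
    ln(bp(u,B[[1,2]]),(0,255,255))
    ln(bp(u,np.array([[24.5,55,12],[39.5,-45,12],[39.5,-45,-12],[24.5,55,-12]])/1e3),(0,255,0))
    cv2.imwrite(out,im)
ov(p1,"pics/w1_tr.png","pics/o1.png",(200,80,370,235),4)
ov(p2,"pics/w1_bl.png","pics/o2.png",(130,85,330,265),4)
E
python3 fit.py
```

```text
tray [0.44099489 0.13400179 0.02541206] [[0.1, 0.8], [-0.1, 0.6], [1.5, 0.4], [-0.6, 0.3], [1.5, -1.0], [-0.1, -1.9], [1.4, 0.5], [-0.9, -0.0], [-0.0, 0.1], [-0.1, 0.3], [-1.7, -0.3], [0.0, -1.1], [-1.2, -0.8], [0.6, 0.9]]
[[ 0.9048 -0.1038 -0.4131]
 [ 0.2242  0.9407  0.2547]
 [ 0.3621 -0.323   0.8744]] [ 21.22986481 -18.84688535] yaw 13.91693309323196 6.296941270828751 [ 13.91693309 -21.22986481 -20.27701805] [  6.29694127 -18.84688535 -22.49636549]
blower [ 0.53239012 -0.12320697] 15.72577881491055 [[0.6, -0.3], [-4.5, -0.1], [1.5, 1.2], [-0.1, 0.5], [0.6, -0.1], [-4.4, -1.0], [0.4, 2.9], [-0.1, -1.4]]
```

View pics/o1.png

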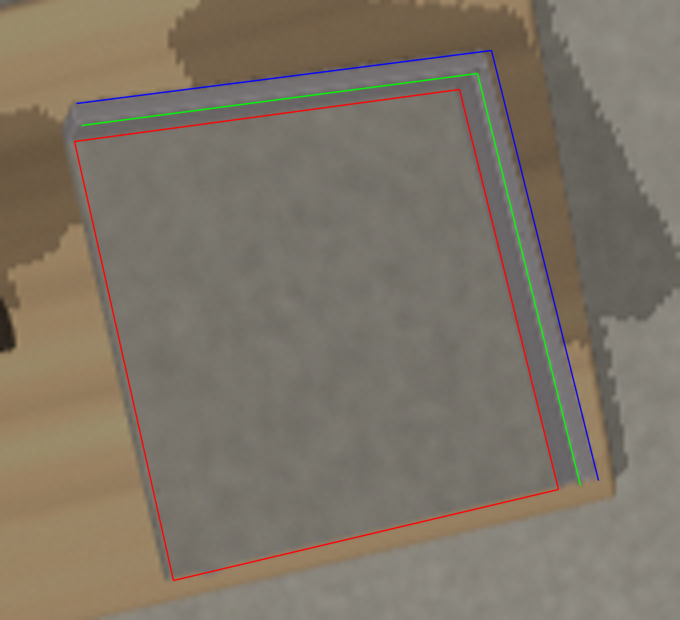

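View pics/o2.png

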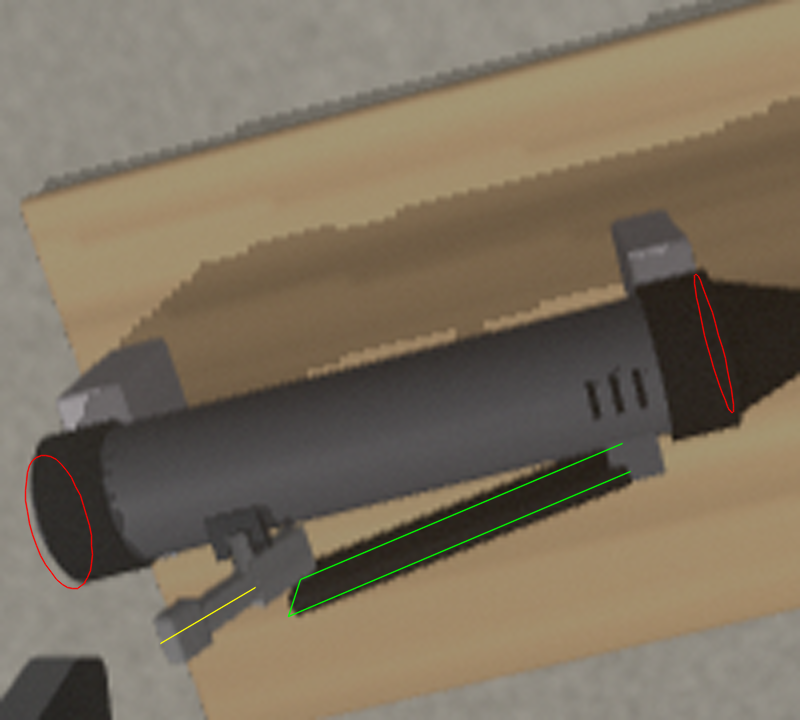

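```bash
cat > fit2.py <<'E'
from h import *
import json
L=lambda n:json.load(open(f"pics/w1_{n}.json"))
p1,p2=L("tr"),L("bl")
C=lambda a:(np.array(a,float)+.5)/4-.5+[130,85]
# board yaw: near edge pts (robot side top edge) at board z ~? 
e=[onz(p2,u,0.012) for u in C([[25,200],[690,28]])]; d=e[1]-e[0]; print("board yaw near edge",np.degrees(np.arctan2(-d[0],d[1])))
up=C([[180,412],[390,362],[600,310]]);lo=C([[190,550],[350,512],[560,463],[655,440]])
im=cv2.cvtColor(cv2.imread("pics/w1_bl.png"),cv2.COLOR_BGR2GRAY)
pts=np.array([[36,0,0],[26.5,-49-30*np.sin(.8),18+30*np.cos(.8)],[26.5,-49,18],[0,0,0],[39.5,-45,12],[39.5,-45,-12]])/1e3
b1=np.array([[93.8,221.5],[12.4,245.5],[38.8,230.2],[80.9,191.0]]);b2=np.vstack([[[240,221.1],[173.9,246.3],[192.9,228.4],[231.3,192.7]],C([[293,608],[297,614]])])
w2=np.array([.5,.5,.5,.3,1,.5])[:,None]
def bp(u,B): return B@R.from_euler('z',u[2]).as_matrix().T+[u[0],u[1],.085]
def dist(u,q,p):
    c,d=ray(p,q); a=np.array([-np.sin(u[2]),np.cos(u[2]),0]);n=np.cross(d,a);n/=np.linalg.norm(n)
    return (c-np.array([u[0],u[1],.085]))@n
def res(u):
    r=[(abs(dist(u,q,p2))-.019)*1000 for q in np.vstack([up,lo])]
    return np.r_[2*np.array(r),(.4*(proj(p1,bp(u,pts[:4]))-b1)).ravel(),(w2*(proj(p2,bp(u,pts))-b2)).ravel()]
r=least_squares(res,[.533,-.12,.24],loss='soft_l1')
u=r.x;print(u[:2],np.degrees(u[2]));print(r.fun[:7].round(1)/2)
print((proj(p1,bp(u,pts[:4]))-b1).round(1).tolist(),(proj(p2,bp(u,pts))-b2).round(1).tolist())
np.save("blower.npy",u)
s=4;c0,r0=130,85
o=cv2.resize(cv2.imread("pics/w1_bl.png")[85:265,130:330],None,fx=4,fy=4,interpolation=cv2.INTER_CUBIC)
def ln(X,col):
    q=((proj(p2,bp(u,np.array(X)/1e3))+.5-[c0,r0])*s-.5).round().astype(int)
    for i in range(len(q)-1): cv2.line(o,tuple(map(int,q[i])),tuple(map(int,q[i+1])),col,1,cv2.LINE_AA)
for y in (-100,68): ln([[19*np.cos(t),y,19*np.sin(t)] for t in np.linspace(0,6.3,40)],(0,0,255))
ln(pts[[1,2]]*1e3,(0,255,255)); ln([[24.5,55,12],[39.5,-45,12],[39.5,-45,-12],[24.5,55,-12]],(0,255,0))
cv2.imwrite("pics/o3.png",o)
E
python3 fit2.py
```

```text
board yaw near edge 13.979092137312831
[ 0.53229242 -0.12138881] 14.04188768890348
[-0.3  -0.7  -0.55 -0.45 -0.45 -0.2  -0.3 ]
[[1.4, -0.1], [-4.4, -1.8], [1.9, 0.1], [1.6, 0.4]] [[1.4, -0.0], [-4.0, -2.7], [1.0, 1.8], [1.6, -1.5], [-1.0, 1.0], [1.1, -9.6]]
```

View pics/o3.png

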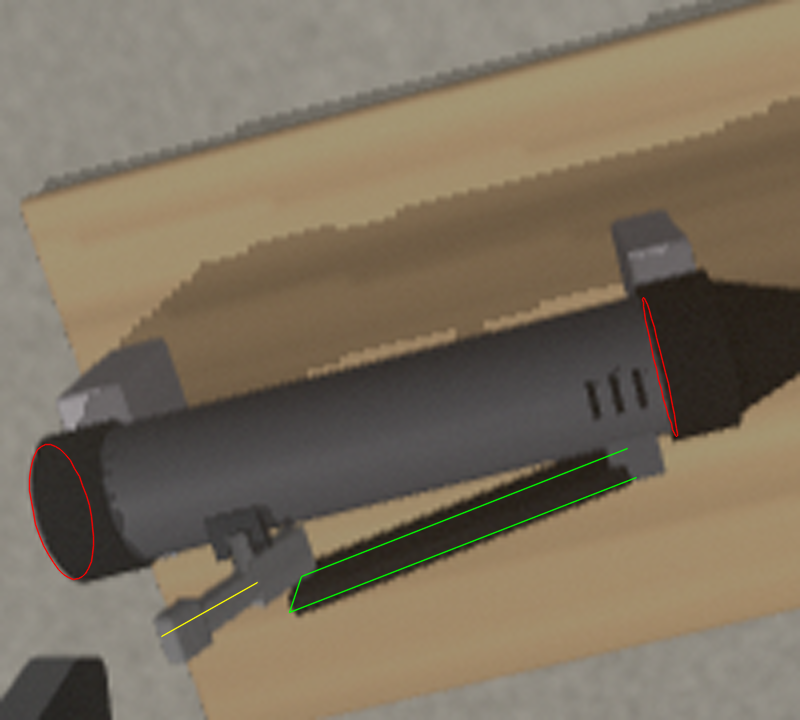

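```bash
cat > poses.py <<'E'
from h import *
a=-0.657; bx=np.array([np.cos(a),np.sin(a),0]); Bp=np.array([.4468,.3642,0])
t=np.load("tray.npy"); To=t[:3]; 
# tray orientation: yaw 14, 20/20 consistent with fit
TM=t[3:].reshape(3,3)
u=np.load("blower.npy"); Bl=np.array([u[0],u[1],.085]); BM=R.from_euler('z',u[2]).as_matrix()
down=[0,0,-1]
def tr(x,y,z): return To+TM@np.array([x,y,z])
def bl(x,y,z): return Bl+BM@np.array([x,y,z])/1e3
E
python3 - <<'E'
from poses import *
print(read_qpos())
for s in (1,-1):
    print("grasp",s,inverse_kinematics(Bp+[0,0,.034],quat(down,s*bx)))
    print("place",s,inverse_kinematics(tr(.03,-.038,.037),quat(-TM[:,2],s*TM[:,0])),inverse_kinematics(tr(.03,-.038,.15),quat(-TM[:,2],s*TM[:,0])))
    print("lever",s,inverse_kinematics(bl(26.5,-90,60),quat(down,s*BM[:,0])))
    print("squ",s,inverse_kinematics(bl(4.5,0,0),quat(down,s*BM[:,0])))
E
```

```text
[-0.33808174  0.06537716  0.47536059  1.89068401 -0.03222724  1.19310779
  1.72156376]
grasp 1 [-0.97150925  0.54059548  0.26144321  1.92176682 -0.20675022  0.70496564
 -1.24458629]
place 1 [-0.54786385  0.237569   -0.09000965  2.35032805  0.99940979  0.59076424
 -1.31785709] [-0.31454183 -0.00667514 -0.45289261  2.3287393   0.6979836   0.81461473
 -1.08001752]
lever 1 [-0.21331708  0.48757504  0.61022981  1.79800152 -0.33375947  0.96054841
  0.78129506]
squ 1 [-0.30904771  0.45464555  0.5420437   1.98264442 -0.32484493  0.78924946
  0.66487681]
grasp -1 [-0.80068771  0.52790218  0.05440459  1.91315515 -0.04244967  0.70162368
  1.76334593]
place -1 [-0.67916166  0.23443453  0.04897009  2.35631934  0.96473706  0.56412935
  1.84861769] [-7.75208027e-01 -2.58986102e-02  6.15770485e-04  2.34805894e+00
  7.00082084e-01  8.19723711e-01  2.05449214e+00]
lever -1 [-0.63493101  0.95303821  1.36832667  1.81395856 -0.99120712  1.2676137
 -1.87333505]
squ -1 [-0.82572337  1.0002479   1.36685459  2.00073307 -1.09959361  1.18093853
 -1.87622853]
```

Run:
```python
from poses import *
import json
p=json.load(open("pics/w1_bl.json"))
N=onz(p,[357,161],.085); print("nozzle tip",N,"tray frame",TM.T@(N-To),"blower frame",BM.T@(N-Bl))
move_gripper(0.03,40)
q=quat(down,-bx)
move_ptp(Bp+[0,0,.12],q)
movel(Bp+[0,0,.034],q,speed=.08)
print(read_ft_force(),read_eef_pos())
move_gripper(0.0,40); print("gap",read_finger_gap())
movel(Bp+[0,0,.20],q,speed=.12)
print(read_ft_force(),read_finger_gap(),read_time_s())
snap("wrist","pics/g1.png")
```

```text
nozzle tip [0.49926762 0.0097103  0.085     ] tray frame [ 0.04643579 -0.14221602 -0.00362369] blower frame [-2.29238016e-04  1.35194528e-01  1.38777878e-17]
[ 0.63279085  0.19044684 -0.00478815] [0.44733402 0.36464942 0.0346419 ]
gap 0.00946729680560027
[ 0.07732595 -1.1456873  -1.36869553] 0.009275033134099464 10.85
```

View pics/g1.png

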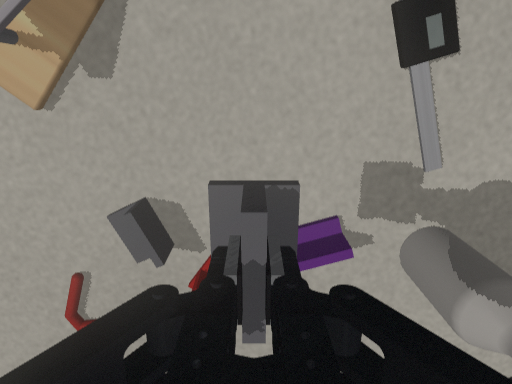

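Run:
```python
from poses import *
p=camera_params("wrist"); Rt=R.from_quat(read_tcp_rot()).as_matrix(); c=np.array(read_eef_pos())
for dx in (0.,.002):
  for X in [(.03,-.022,.034),(.03,.022,.034),(.03,-.022,.026),(.03,.022,.026),(.03,.005,-.010)]:
    print(dx,X,proj(p,c+Rt@(np.array(X)+[dx,0,0])).round(1))
```

```text
0.0 (0.03, -0.022, 0.034) [[210.3 182.6]]
0.0 (0.03, 0.022, 0.034) [[298.6 182.5]]
0.0 (0.03, -0.022, 0.026) [[208.2 187.3]]
0.0 (0.03, 0.022, 0.026) [[300.8 187.2]]
0.0 (0.03, 0.005, -0.01) [[268.4 215.8]]
0.002 (0.03, -0.022, 0.034) [[210.2 178.7]]
0.002 (0.03, 0.022, 0.034) [[298.7 178.6]]
0.002 (0.03, -0.022, 0.026) [[208.1 183.2]]
0.002 (0.03, 0.022, 0.026) [[301.  183.2]]
0.002 (0.03, 0.005, -0.01) [[268.4 210.7]]
```

Run:
```python
from poses import *
q=quat(-TM[:,2],-TM[:,0])
move_ptp(tr(.028,-.037,.034+.07),q)
movel(tr(.028,-.037,.034+.015),q,speed=.08)
pause(.2)
print(read_ft_force(),read_eef_pos()-tr(.028,-.037,.034+.015),read_finger_gap(),read_time_s())
snap("wrist","pics/p1.png");snap("scene","pics/p1s.png")
p=camera_params("wrist");im=cv2.imread("pics/p1.png")
Rt=R.from_quat(read_tcp_rot()).as_matrix(); c=np.array(read_eef_pos())
def ln(X,col):
    Q=proj(p,X).round().astype(int)
    for i in range(len(Q)-1): cv2.line(im,tuple(map(int,Q[i])),tuple(map(int,Q[i+1])),col,1,cv2.LINE_AA)
ln(np.array([tr(*v) for v in [(.12,0,0),(0,0,0),(0,-.116,0),(.12,-.116,0)]]),(0,0,255))
ln(np.array([tr(*v) for v in [(.12,0,.012),(0,0,.012),(0,-.116,.012)]]),(0,255,0))
cv2.imwrite("pics/p1o.png",im)
```

```text
[ 0.17419246  0.16085467 -0.46500219] [0.00018579 0.00049016 0.00046564] 0.009673568861586532 12.8833
```

View pics/p1.png

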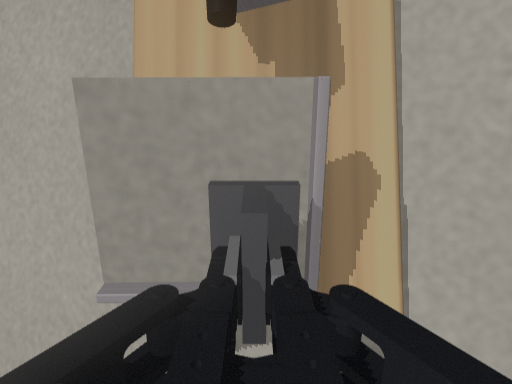

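View pics/p1o.png

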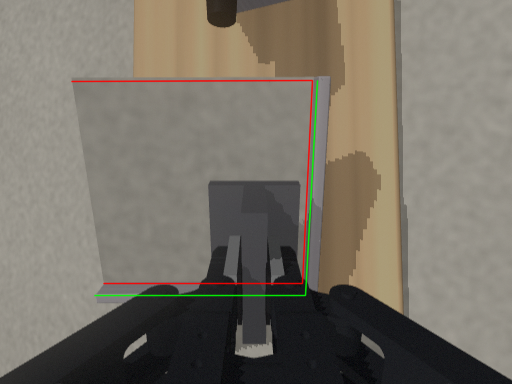

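Run:
```python
from poses import *
q=quat(-TM[:,2],-TM[:,0]); n=TM[:,2]
f0=np.array(read_ft_force())@n
for h in np.arange(.010,-.005,-.0015):
    movel(tr(.028,-.037,.034+h),q,speed=.02)
    f=np.array(read_ft_force())@n-f0
    print(round(h,4),round(f,2))
    if f>1.5: break
print(read_time_s())
move_gripper(.036,40); print(read_finger_gap())
pause(.4)
cur=np.array(read_eef_pos())
movel(cur+n*.09,q,speed=.1)
print(read_time_s())
p,im=snap("wrist","pics/p2.png")
print(tip_of("wrist","bracket"))
pos=np.array([.46,.03,.30]);move_ptp(pos,quat(down,[0,1,0]))
p,im=snap("wrist","pics/p3.png")
import json; json.dump({k:np.array(v).tolist() for k,v in p.items()},open("pics/w1_p3.json","w"))
print(read_time_s())
```

```text
0.01 0.96
0.0085 0.3
0.007 0.33
0.0055 -0.21
0.004 0.11
0.0025 0.31
0.001 9.93
14.8833
0.035982135842668767
16.7083
[]
17.6167
```

View pics/p2.png

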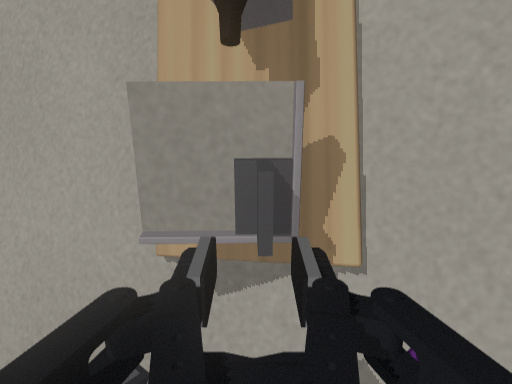

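View pics/p3.png

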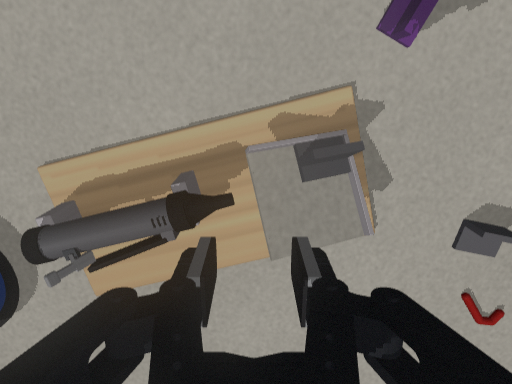

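Run:
```python
from poses import *
import json
p=json.load(open("pics/w1_p3.json"));im=cv2.imread("pics/p3.png");c0,r0,s=235,120,5
im=cv2.resize(im[120:265,235:385],None,fx=s,fy=s,interpolation=cv2.INTER_CUBIC)[:600]
def ln(X,col):
    Q=((proj(p,np.array([tr(*v) for v in X]))+.5-[c0,r0])*s-.5).round().astype(int)
    for i in range(len(Q)-1): cv2.line(im,tuple(map(int,Q[i])),tuple(map(int,Q[i+1])),col,1,cv2.LINE_AA)
ln([(.12,0,0),(0,0,0),(0,-.116,0),(.12,-.116,0)],(0,0,255))
ln([(.0,-.06,.008),(.044,-.06,.008),(.044,0,.008),(0,0,.008),(0,-.06,.008)],(0,255,0))
ln([(.017,-.06,.044),(.027,-.06,.044),(.027,0,.044),(.017,0,.044),(.017,-.06,.044)],(255,255,0))
cv2.imwrite("pics/p3o.png",im)
```

```text
(no output)
```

View pics/p3o.png

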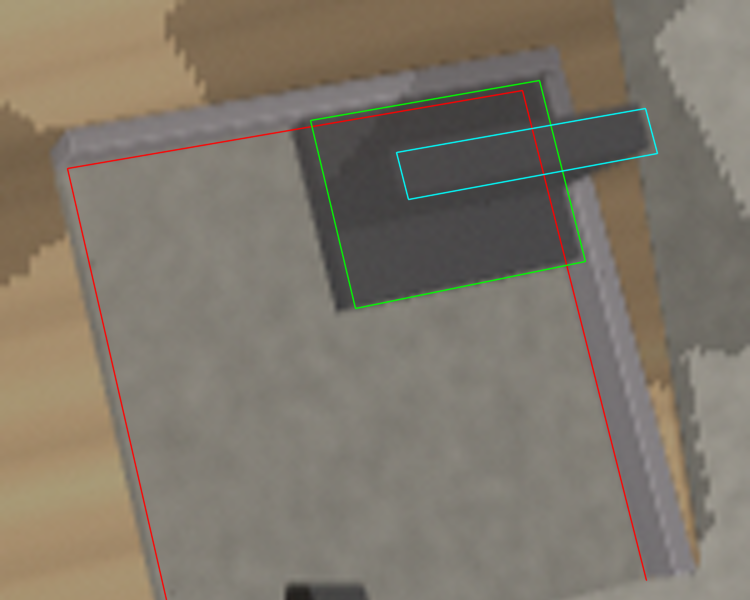

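Run:
```python
from poses import *
q=quat(down,BM[:,0])
move_gripper(0.0,30)
move_ptp(bl(26.5,-98,95),q)
movel(bl(26.5,-98,53),q,speed=.1)
pause(.1)
f0=np.array(read_ft_force());fr=BM.T
print(read_eef_pos()-bl(26.5,-98,53),read_time_s())
snap("wrist","pics/l0.png")
for y in list(range(-94,-50,4))+[-50,-49,-48,-47,-46]:
    movel(bl(26.5,y,53),q,speed=.06)
    f=fr@(np.array(read_ft_force())-f0); e=BM.T@(np.array(read_eef_pos())-Bl)*1e3
    print(y,e.round(1),f.round(1))
    if f[1]<-12: break
print(read_time_s())
snap("wrist","pics/l1.png");snap("scene","pics/l1s.png")
print(tip_of("wrist","lever_tip"),tip_of("scene","lever_tip"))
```

```text
[ 0.00059146 -0.00024538  0.0007641 ] 19.85
-94 [ 26.9 -93.5  53.3] [ 0.  -0.9 -0. ]
-90 [ 26.7 -89.5  53. ] [ 0.7 -1.2 -0.7]
-86 [ 26.6 -85.5  52.9] [ 0.6 -1.2  0.2]
-82 [ 26.4 -82.   53.1] [ 0.7 -1.9  0.4]
-78 [ 26.6 -79.6  53.9] [-0.6 -4.1  2.1]
-74 [ 26.9 -73.9  53.3] [ 0.2 -3.6  2.5]
-70 [ 26.6 -68.6  52.5] [-0.4 -1.4  0.8]
-66 [ 26.5 -64.7  52.5] [ 1.2 -0.5  1.2]
-62 [ 26.4 -61.3  52.7] [ 0.5 -0.5  1.1]
-58 [ 26.2 -57.6  52.7] [ 0.2 -2.  -0.2]
-54 [ 26.1 -53.8  52.7] [-0.1 -3.8 -1.8]
-50 [ 26.5 -49.4  53.1] [-0.6 -2.8  0.3]
-49 [ 26.6 -48.9  53.2] [-0.4 -2.1  1.4]
-48 [ 26.7 -48.1  53.1] [ 0.1 -2.7  1.2]
-47 [ 26.7 -47.1  53.1] [-0.  -3.4  1.3]
-46 [ 26.7 -46.9  53.3] [ 0.6 -5.8  1.4]
23.9
[{'at': [248.3, 222.9], 'confidence': 0.74}] [{'at': [195.9, 192.3], 'confidence': 0.43}]
```

View pics/l1.png

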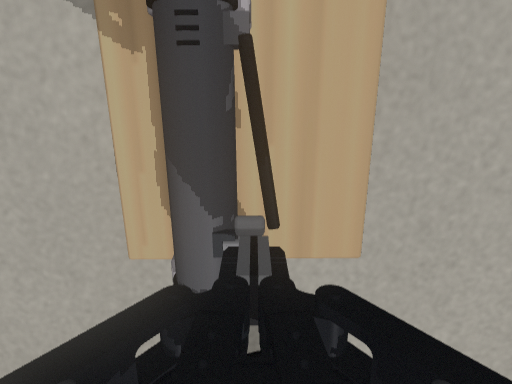

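Run:
```python
from poses import *
q=quat(down,BM[:,0])
f0=None
for y in [-45,-44,-43,-42,-41,-40]:
    movel(bl(26.5,y,53),q,speed=.04)
    f=BM.T@np.array(read_ft_force()); e=BM.T@(np.array(read_eef_pos())-Bl)*1e3
    print(y,e.round(1),f.round(1))
    if f[1]<-15: break
movel(bl(26.5,-60,56),q,speed=.1)
movel(bl(26.5,-60,110),q,speed=.15)
p,_=snap("wrist","pics/l2.png")
for n in ("lever_tip","lever_pivot"): print(tip_of("wrist",n))
for a in (1.6,1.5,1.4,1.2): print(a,proj(p,bl(26.5,-49+30*np.sin(a-.8),18+30*np.cos(a-.8))))
print(read_time_s())
im=cv2.imread("pics/l2.png");cv2.imwrite("pics/l2c.png",cv2.resize(im[100:300,150:350],None,fx=3,fy=3,interpolation=cv2.INTER_CUBIC))
```

```text
-45 [ 26.6 -46.6  53.5] [ 0.3 -6.1  0.9]
-44 [ 26.6 -46.4  53.7] [-0.1 -7.   1. ]
-43 [ 26.7 -46.1  54. ] [ 0.1 -8.1  1. ]
-42 [ 26.6 -45.8  54.2] [-0.  -8.2  0.7]
-41 [ 26.7 -45.5  54.4] [-0.5 -9.4  1.9]
-40 [ 26.6 -45.3  54.6] [ 0.2 -9.7  1.6]
[{'at': [251.2, 168.9], 'confidence': 0.83}, {'at': [248.7, 191.8], 'confidence': 0.26}]
[{'at': [249.8, 192.1], 'confidence': 0.94}]
1.6 [[251.54481817 165.50487381]]
1.5 [[251.53193769 169.84054266]]
1.4 [[251.52113377 174.44979061]]
1.2 [[251.50646768 184.23574062]]
26.6083
```

View pics/l2.png

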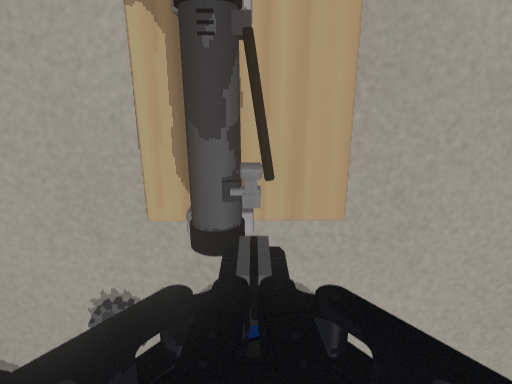

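Run:
```python
from poses import *
q=quat(down,BM[:,0])
p=camera_params("wrist"); print("pivot proj",proj(p,bl(26.5,-49,18)))
move_gripper(.085,30)
move_ptp(bl(4.5,0,110),q)
movel(bl(4.5,0,40),q,speed=.15)
movel(bl(4.5,0,0),q,speed=.08)
pause(.1); f0=np.array(read_ft_force())
def st(t):
    print(t,"gap",round(read_finger_gap()*1e3,1),"F",(BM.T@(np.array(read_ft_force())-f0)).round(1),"tcp",(BM.T@(np.array(read_eef_pos())-Bl)*1e3).round(1),round(read_time_s(),2))
st("down")
for g in (.060,.054,.050,.048,.046,.044):
    move_gripper(g,30); st(g)
```

```text
pivot proj [[253.55468381 189.85387368]]
down gap 84.8 F [0. 0. 0.] tcp [ 4.9 -0.3  0.3] 29.12
0.06 gap 60.0 F [ 1.9 -0.1  1.1] tcp [ 5.8 -0.1  0.7] 29.5
0.054 gap 54.3 F [ 2.3 -1.1  4.9] tcp [ 6.2 -0.3  1. ] 29.74
0.05 gap 50.6 F [-0.5 -0.   7.6] tcp [ 4.3 -0.5  0.8] 29.96
0.048 gap 48.3 F [-2.7  0.   9.5] tcp [ 3.3 -0.6  0.8] 30.18
0.046 gap 46.5 F [-3.6 -0.5 11.4] tcp [ 2.6 -0.6  0.8] 30.39
0.044 gap 46.0 F [-4.1  0.9 12.8] tcp [ 2.6 -0.6  0.9] 30.61
```

Run:
```python
from poses import *
q=quat(down,BM[:,0])
move_gripper(.040,50); print("gap",read_finger_gap(),read_time_s())
pause(2.3)
print("gap",read_finger_gap(),BM.T@np.array(read_ft_force()),read_time_s())
snap("wrist","pics/s1.png");snap("scene","pics/s1s.png");snap("top","pics/s1t.png")
```

```text
gap 0.04534583337353812 30.825
gap 0.04544309442815512 [-4.89276592  1.46345967 13.98947148] 33.125
```

View pics/s1.png

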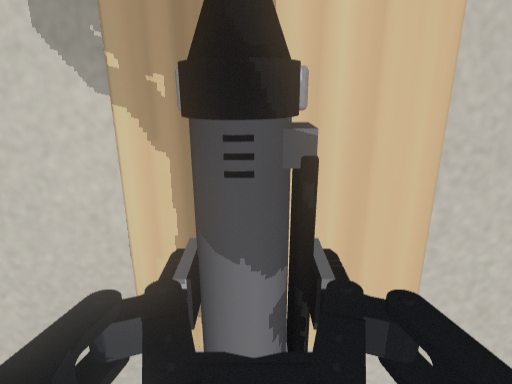

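Run:
```python
from poses import *
q=quat(down,BM[:,0])
move_gripper(.085,30); pause(.2)
movel(bl(4.5,0,0),q,speed=.05)
movel(bl(4.5,0,50),q,speed=.1)
movel(bl(4.5,0,190),q,speed=.2)
print(read_ft_force(),read_finger_gap(),read_time_s())
snap("wrist","pics/e1.png")
move_ptp([.44,-.05,.32],quat(down,[0,1,0])); pause(.2)
p,_=snap("wrist","pics/e2.png");snap("top","pics/e2t.png");snap("scene","pics/e2s.png")
for n in ("lever_tip","lever_pivot","paddle_pad"): print(n,tip_of("wrist",n)[:1])
print([proj(p,bl(26.5,-49+30*np.sin(a-.8),18+30*np.cos(a-.8))).round(1) for a in (1.6,1.3)],proj(p,bl(26.5,-49,18)),proj(p,bl(36,0,0)),proj(p,bl(28,0,0)))
print(read_time_s())
```

```text
[ 1.34523726  0.96597722 -0.55690935] 0.08492348324485201 35.7
lever_tip [{'at': [172.1, 277.7], 'confidence': 0.7}]
lever_pivot []
paddle_pad [{'at': [200.2, 257.8], 'confidence': 0.91}]
[array([[170.8, 276.1]]), array([[163.4, 280.3]])] [[157.64353434 270.28854714]] [[202.26787442 260.43866781]] [[200.36288369 254.76424426]]
37.2167
```

View pics/e2.png

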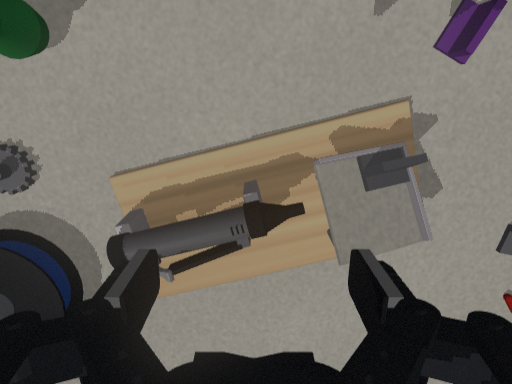

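View pics/e1.png

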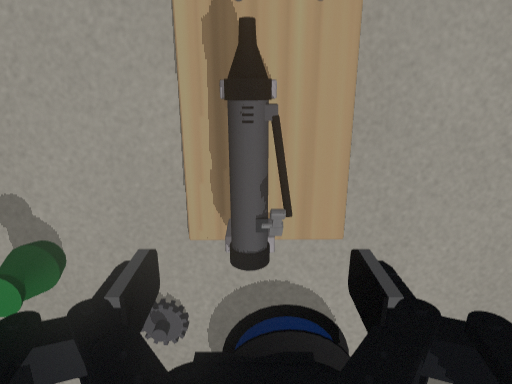

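View pics/e2t.png

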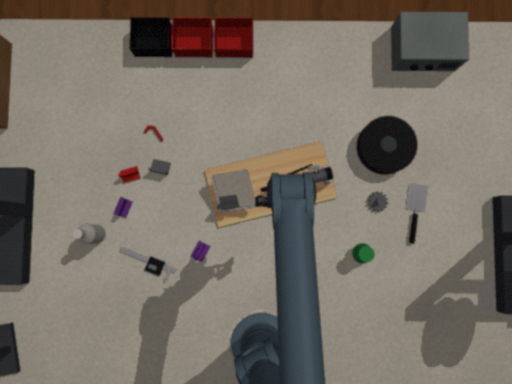

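The views show the paddle sprung out (wrist (285,165)), the lever forward (tip at (172,278), predicted (171,276)), the bracket in its corner (390,165), and everything else unmoved.

Run:
```python
from bench import *
print(sign_off(), read_time_s())
```

```text
the job is handed in; nothing more can be done
the job is handed in; nothing more can be done
```

The job is done and handed in, with the last clock reading about 37 s of the 64 s allowed. Sign-off gives no verdict, so success is judged from my own checks.

- **Bracket:** I picked the mid-web grey part; the fit error was 0.5 px, against 7.8 px if it had been the angle. I set it on the tray until it touched and let it go. It slid home, and the pictures after release and at the end show its base against both fences.
- **Lever:** I pushed it forward until it stalled at its stop at about 10 N. The last tip detection was within 2 px of where fully forward (1.6 rad) should be.
- **Paddle:** The gripper closed to 45.4 mm (47 mm expected for fully squeezed), and the picture shows the paddle parallel to the barrel. I held it for about 2.3 s after that, then released; it has sprung out again.
- **Rest of the table:** Nothing else appears moved, and the gripper was clear of everything at hand-in.

**Disagreements:**
- The network's lever-tip point was 4 px off the model at the start.
- The tray fit was off by about 1–2 px at the fences.
- One lever angle reading before the squeeze looked closer to 1.5 rad.
- The pad detection at the end fell between the squeezed and released predictions, but the pictures clearly show the paddle out.

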